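# Make up the labelling caddy

### The job

Make up the blue labelling caddy for the next gel run from the things that lie around it on the front of the bench: stand the blue-capped bottle in the round cup, lay the roll of yellow tape flat in the square dish, and lay the red marker level in both notches of the pen rest, about centred. Keep the bottle upright all the while, and leave the orange-capped bottle, the white tape and the black marker where they are.

Things in the scene. Friction and masses are not known exactly. Their poses are not given: they have to be found in the camera images.
- caddy: fixed blue rectangular tray on the worktop, 90 (its x) x 272 (its y) mm, floor 10 mm and rim 14 mm above the worktop; three square holders stand in a row along its y, 88 mm between centres, in any order; the wall of a gel tank, 86 mm high, stands about 75 mm behind (+x of) the middle of that row. Origin: centre of its underside (on the worktop), z up.
- cup: fixed grey round cup standing in the caddy on a grey 84 mm square foot: outside diameter 84 mm, inside diameter 79 mm, rim 26 mm above its origin, inner floor 6 mm above its origin. Origin: centre of its underside, which is 10 mm above the worktop; z up.
- dish: fixed white square shallow dish on a pedestal, standing in the caddy: 85 x 85 mm outside, 80 x 80 mm inside, rim 31 mm above its origin, inner floor 25 mm above its origin. Origin: centre of its underside, which is 10 mm above the worktop; z up, x and y along its sides.
- pen_rest: fixed black pen rest standing in the caddy: an 84 mm square foot with two equal upright supports, 8 mm thick, centred 36 mm either side of the middle along its x (64 mm clear between them). Each has a square notch in its top, 32 mm wide across y, notch floor 30 mm above the origin, prongs up to 40 mm above the origin. A pen lies in both notches, along the rest's x. Origin: centre of its underside, which is 10 mm above the worktop; z up.
- blue_bottle: white reagent bottle with a blue screw cap, diameter 60 mm, 105 mm tall, 0.23 kg, standing in the mouth of one of the two gaps between the gel tanks beside the caddy (tanks about 95 mm high). Cap diameter 34 mm, from 88 to 105 mm above the origin: take it by the cap. Origin: centre of its underside; z up along its axis.
- orange_bottle: white reagent bottle with an orange screw cap, diameter 62 mm, 120 mm tall, standing in the other gap between the gel tanks: does not belong in the caddy. Origin: centre of its underside; z up along its axis.
- yellow_tape: roll of yellow tape lying flat in front of the gel tanks, to the left or right of the caddy, outside diameter 61 mm, 19 mm high, 0.05 kg. Origin: centre of its underside; z up along its axis.
- white_tape: roll of white tape lying flat on the other side, outside diameter 53 mm, 19 mm high: does not belong in the caddy. Origin: centre of its underside; z up along its axis.
- red_marker: marker pen with a red cap, lying on the front of the worktop beside the caddy, at the mouth of a gap between two gel tanks: 134 mm long along its own y, 12 mm thick; 0.02 kg. Origin: mid-length, on its underside; z up, x across the pen.
- black_marker: marker pen with a black cap, lying in front of the other gap, same size as the red one: 134 mm long along its own y, 12 mm thick: does not belong in the caddy. Origin: mid-length, on its underside; z up.

How it is judged:
By the outcome, as a careful person would: the job done as asked, in the order asked, and still so for the second after the job is handed in, with the robot touching nothing.
It also fails if it takes over 88 s, if anything falls off the work surface, if the arm or the gripper's body presses on something with over 40 N, if the wrist force passes 120 N, or if a joint passes its speed limit or range.

### The arm

A 7-joint arm with a two-finger parallel gripper is mounted at the origin on a cart in front of the work surface, level with it; the furniture and walls round the work are solid. World frame = base frame: x ahead of the robot, y to its left, z up, the work surface at z = 0. Lengths are in m, angles in degrees, forces in N, time in s.
With the tool pointing down it reaches from about 0.425 to 0.875 m from the base axis. Payload 4.7 kg.
Tool frame: the origin (TCP) lies at the very end of the fingers, on their centre line; the grasp point (between the pads) lies 19 mm behind it; z points along the fingers, y is the line along which they close (so a half turn about z gives the same grasp; the last joint's range is limited). The gripper opens to 87 mm and grips with 3 to 60 N. Pads are 19 mm wide; open, the fingers measure 117 mm over their backs; the gripper's body (75 mm by 190 mm) begins 51 mm behind the grasp point.
Start: joints at [-76.484, 18.392, -4.016, 83.108, 1.295, 78.541, -3.26], TCP at [0.143, 0.634, 0.223] pointing down, gripper open.
Joint ranges: [-163.93, 163.93], [-17.29, 119.83], [-79.2, 71.16], [3.27, 140.29], [-89.18, 269.18], [5.43, 117.66], [-154.24, 154.24]. Speed limits (degrees/s): [147.25, 147.25, 180, 180, 180, 180, 180].

### API

Orientations are given as [roll, pitch, yaw] about the fixed x, y, z axes, in that order (R = Rz(yaw) Ry(pitch) Rx(roll)).
In Python, from cell import get_obs, read_camera, sign_off, silhouettes gives the robot as it stands.
- The arm moves only by the tool play_rows, never from a script. Its argument "steps" is a list that holds one entry, the list of rows, each a list of 7 numbers: the shift along the tool's x, y, z in m, then the turn, a rotation vector about the tool's x, y, z in rad, then the finger opening in m, from 0 to 0.087. A call has 1 to 12 rows; each row shifts and turns the commanded pose from where the row before left it, along the tool's axes as they then stand; what a row does not reach is not made up. A row lasts 1/10 s, in which the tool goes at most 50 mm and 8.59 degrees, less where a joint would pass 70% of its speed; a pose out of reach is approached as far as the arm can. A call is refused whole if a number of a shift passes 0.05 or a number of a turn 0.15, either way. A call with a gripper value outside its range is refused whole. The fingers move at their own pace and stop on an object; "force" is the grip in N (left out, the last holds). Time passes only in rows, so rows that do not move let the fingers close. It gives the time, the measured TCP pose, the force, the opening and the grip force at its end, in the units of the state.
- get_obs(): the state, without advancing time (a new reading comes with each control period).
- read_camera(name): name is "scene" or "top" or "wrist"; returns a dict with "frame" (480x640x3 uint8, red, green, blue), "intrinsics" (3x3 intrinsics, pixels), "view" (4x4, takes a point from world to camera coordinates). Camera axes: x right, y up, looking along -z (the intrinsics and any distortion apply to the point x, -y, -z); pixel columns grow to the right and rows downward; lengths in m; the calibration is good to about 2 mm. A picture is of the moment at which its call begins. There is no depth.
- sign_off(): hands the job in; it is judged then, once.
Trained networks look in the newest picture that a camera, given by its name, has taken for a name from the list of things; names that differ only in an ending like _2 or _b are one class to them, and where a whole thing is asked for, a point or a joint stands for the part that bears it (a point fixed in the world has none). Each returns a list of dicts, best first, with "p" (0 to 1); they miss things now and then, are a little off and sometimes report something else, mostly with a low value. They report only what shows in the picture. A call takes as long as a camera call.
- silhouettes(camera, name): "pixels" (480x640 bool, what is visible of it) and "extent" ([left, top, right, bottom] in pixels, round what is visible of it).
The state is a dict: "time_s": time; "qpos": joint angles; "joint_velocities": joint speeds; "effort": joint torques, N m; "tool_pos": TCP position; "tool_rot": TCP orientation; "force": force on the tool from outside, world axes, zero at the start; "wrist_torque": the same for the moment, N m; "grip_width": finger opening in m; "grasp_force": force on a finger pad.
Only numpy, scipy, OpenCV 4.12 (cv2) and the standard library are available. Lean on these libraries where they do the work, as an engineer would, in place of code of your own. Each camera call takes 0.05 s, during which the arm holds its last target. There are 200 camera calls.

## Working session

There is one attempt and no reset: what is moved stays moved. The work goes in short steps, Python scripts to look and compute and a tool call to move; the robot and the scene stay as the last step left them, time stands still between calls to the robot, and variables do not carry over. Pictures are saved under pics/ and viewed, at most 14 in all, crops included, and the job is handed in when it is done.

Besides the shell and the picture viewer there is one more tool, called after ">>>" as name(argument=value, ...), one argument or row to a line, values as JSON. play_rows: Moves the arm, as the interface text tells. Its arguments: {"type":"object","properties":{"steps":{"type":"array","items":{"type":"array","items":{"type":"array","items":{"type":"number"}}}},"force":{"type":"number"}},"required":["steps"]}

```bash
mkdir -p pics; ls; cat > h.py <<'E'
import numpy as np, cv2
from cell import *
from scipy.spatial.transform import Rotation as R
def cam(n,f=None):
    c=read_camera(n)
    if f: cv2.imwrite('pics/'+f,c['frame'][:,:,::-1])
    return c
def ray(c,u,v,z):
    K=np.array(c['intrinsics']);V=np.array(c['view'])
    d=np.linalg.inv(K)@[u,v,1]; d=np.array([d[0],-d[1],-d[2]])
    Rw=V[:3,:3].T; o=-Rw@V[:3,3]; d=Rw@d
    return o+d*(z-o[2])/d[2]
def proj(c,p):
    K=np.array(c['intrinsics']);V=np.array(c['view'])
    q=V[:3,:3]@np.array(p)+V[:3,3]; q=K@[q[0],-q[1],-q[2]]
    return q[:2]/q[2]
E
python3 - <<'E'
from h import *
o=get_obs();print({k:np.round(v,3).tolist() for k,v in o.items()})
a=cam('top','top0.png');b=cam('scene','scene0.png')
for n,c in(('top',a),('scene',b)):
    print(n,c.keys(),c['intrinsics'],np.round(np.linalg.inv(c['view'])[:3,3],3))
    for t in 'cup dish pen_rest blue_bottle orange_bottle yellow_tape white_tape red_marker black_marker caddy'.split():
        for s in silhouettes(n,t)[:2]:
            ys,xs=np.nonzero(s['pixels']);m=(xs.mean(),ys.mean())
            print(t,round(s['p'],2),s['extent'],np.round(m,1),np.round(ray(c,*m,0.02),3))
E
```

```text
pics
{'time_s': 0.0, 'qpos': [-76.483, 18.439, -4.014, 83.175, 1.295, 78.538, -3.26], 'joint_velocities': [0.037, -0.097, -0.141, 0.003, -0.081, -0.013, -0.056], 'effort': [-0.0, -49.128, -0.404, -31.253, -0.064, 0.044, 0.0], 'tool_pos': [0.143, 0.634, 0.221], 'tool_rot': [-179.893, 0.006, 167.292], 'force': [-0.38, 0.17, -0.037], 'wrist_torque': [0.06, -0.05, -0.04], 'grasp_force': 0.0, 'grip_width': 0.087}
top dict_keys(['frame', 'intrinsics', 'view']) [[459.67965869   0.         316.58844966]
 [  0.         459.67965869 240.13662433]
 [  0.           0.           1.        ]] [ 0.396 -0.024  1.294]
cup 0.74 [319.7, 255.3, 350.8, 288.7] [337.3 272.1] [ 0.468 -0.076  0.02 ]
cup 0.68 [228.1, 187.1, 253.0, 211.9] [241.  198.9] [0.671 0.199 0.02 ]
dish 0.75 [289.9, 259.1, 316.9, 288.5] [305.1 271.4] [0.469 0.014 0.02 ]
pen_rest 0.93 [258.1, 257.8, 288.7, 285.1] [273.9 271.5] [0.467 0.1   0.02 ]
blue_bottle 0.72 [227.9, 186.4, 253.8, 213.0] [240.8 198.8] [0.671 0.199 0.02 ]
blue_bottle 0.23 [232.7, 237.1, 245.2, 281.2] [237.2 258.3] [0.502 0.203 0.02 ]
orange_bottle 0.86 [370.2, 198.5, 
[... 1068 characters left out ...]
 252.8, 225.5] [229.3 210.9] [0.491 0.188 0.02 ]
yellow_tape 0.24 [215.0, 219.9, 322.1, 316.5] [272.2 282.5] [ 0.453 -0.054  0.02 ]
white_tape 0.67 [341.0, 357.1, 376.8, 386.5] [358.2 370.4] [ 0.465 -0.305  0.02 ]
white_tape 0.31 [213.1, 221.3, 319.5, 314.7] [272.4 285.4] [ 0.449 -0.06   0.02 ]
red_marker 0.6 [375.5, 244.3, 412.4, 302.5] [392.7 273. ] [ 0.664 -0.174  0.02 ]
red_marker 0.53 [315.4, 305.5, 374.6, 344.7] [350.8 321.2] [ 0.52  -0.218  0.02 ]
black_marker 0.84 [207.9, 195.1, 252.9, 225.0] [231.3 209.5] [0.497 0.19  0.02 ]
black_marker 0.62 [339.8, 357.9, 376.9, 384.9] [358.6 370.2] [ 0.466 -0.305  0.02 ]
caddy 0.62 [215.6, 233.2, 319.1, 313.3] [283.7 295. ] [ 0.454 -0.094  0.02 ]
```

```bash
python3 - <<'E'
import cv2
a=cv2.imread('pics/top0.png')[140:340,170:450]
cv2.imwrite('pics/c1.png',cv2.resize(a,(784,560),interpolation=cv2.INTER_CUBIC))
E
```

```text
(no output)
```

View pics/c1.png

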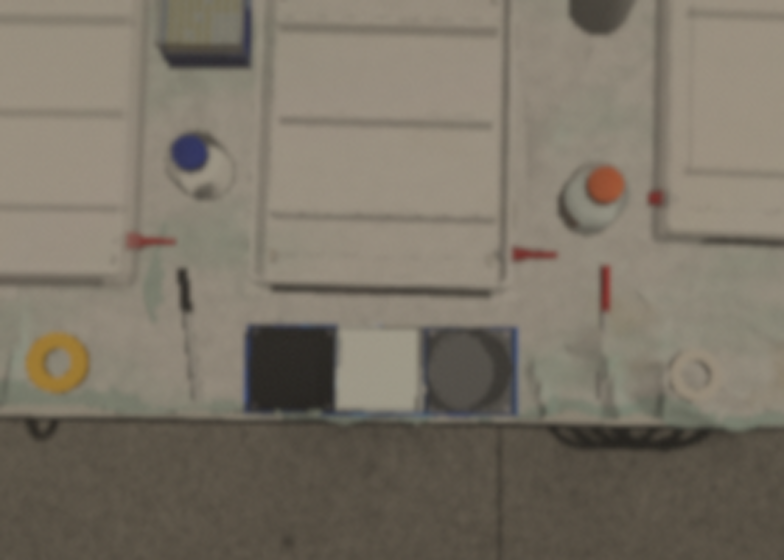

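View pics/scene0.png

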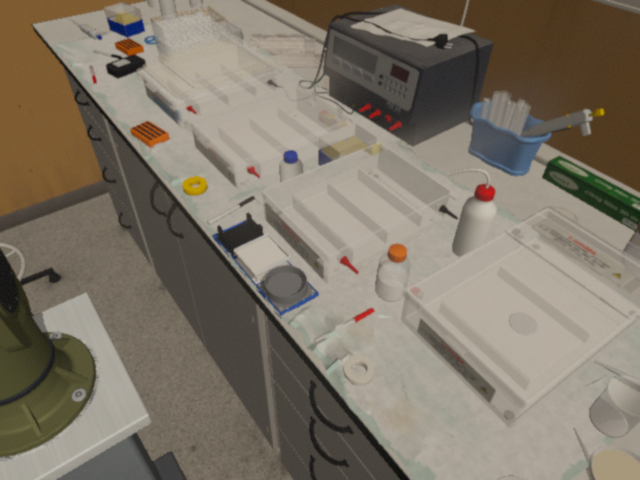

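Top crop: blue cap at (190,152), orange cap at (605,185), yellow tape at (57,362), red marker from (605,265) to about (602,398). The caddy row, left to right, is pen rest (black), dish (white), cup (grey). The scene view agrees: blue bottle at (291,165), yellow tape at (195,185), red marker cap at (364,314).

```bash
cat >> h.py <<'E'
def blobs(c,lo,hi,roi,amin=8):
    h=cv2.cvtColor(c['frame'],cv2.COLOR_RGB2HSV);m=cv2.inRange(h,np.array(lo),np.array(hi))
    k=np.zeros_like(m);u0,v0,u1,v1=roi;k[v0:v1,u0:u1]=255;m&=k
    n,l,s,ce=cv2.connectedComponentsWithStats(m)
    return [(s[i].tolist(),ce[i]) for i in range(1,n) if s[i,4]>=amin],m
def plan(p,yaw,n=None):
    """equal tool-frame rows from the measured pose to p, yaw (tool down)"""
    o=get_obs();q=np.array(o['tool_pos']);y0=o['tool_rot'][2]
    dy=(yaw-y0+180)%360-180
    d=np.array(p)-q
    n=n or int(max(np.ceil(np.linalg.norm(d)/.042),np.ceil(abs(dy)/7.5),1))
    w=-np.radians(dy)/n  # tool z is down
    A=sum(R.from_euler('xyz',[180,0,y0+k*dy/n],degrees=True).as_matrix() for k in range(n))
    t=np.linalg.solve(A,d)
    print('from',np.round(q,4),round(y0,1),'rows',n,np.round(t,4).tolist(),'wz',round(w,4),'| tilt',np.round(o['tool_rot'][:2],2))
E
python3 - <<'E'
from h import *
a=cam('top');b=cam('scene')
for nm,c,rois in (('top',a,dict(blue=(225,180,250,210),yel=(170,255,210,285),red=(380,230,392,255))),('scene',b,dict(blue=(275,145,305,170),yel=(180,170,212,200),red=(350,305,376,325)))):
    for k,lo,hi,z in(('blue',(105,80,40),(130,255,255),.105),('yel',(15,100,60),(35,255,255),.019),('red',(165,80,60),(180,255,255),.008)):
        for s,ce in blobs(c,lo,hi,rois[k])[0]: print(nm,k,s,ce.round(1),ray(c,*ce,z).round(4))
# caddy corners from crop
for u,v in((246,325),(337,328),(423,328),(517,327),(517,411),(246,413)):
    print(ray(a,170+u/2.8,140+v/2.8,.03).round(3))
E
```

```text
top blue [232, 189, 11, 11, 92] [237.2 194.3] [0.6646 0.1942 0.105 ]
top yel [179, 259, 23, 21, 311] [190.  269.1] [0.4705 0.3332 0.019 ]
scene blue [284, 151, 13, 12, 127] [290.5 156.4] [0.6603 0.1841 0.105 ]
scene yel [182, 176, 26, 20, 395] [194.5 185.5] [0.4687 0.3239 0.019 ]
[0.508 0.144 0.03 ]
[0.507 0.055 0.03 ]
[ 0.508 -0.03   0.03 ]
[ 0.51  -0.123  0.03 ]
[ 0.428 -0.123  0.03 ]
[0.422 0.142 0.03 ]
```

```bash
python3 -c "
from h import *
plan((.664,.192,.25),90,22)"
```

```text
from [0.143  0.6341 0.2226] 167.3 rows 22 [-0.0331, 0.0054, -0.0012] wz 0.0613 | tilt [180.   0.]
```

>>> play_rows(
  steps=[
    [[-0.0331,0.0054,-0.0012,0,0,0.0613,0.087],[-0.0331,0.0054,-0.0012,0,0,0.0613,0.087],[-0.0331,0.0054,-0.0012,0,0,0.0613,0.087],[-0.0331,0.0054,-0.0012,0,0,0.0613,0.087],[-0.0331,0.0054,-0.0012,0,0,0.0613,0.087],[-0.0331,0.0054,-0.0012,0,0,0.0613,0.087],[-0.0331,0.0054,-0.0012,0,0,0.0613,0.087],[-0.0331,0.0054,-0.0012,0,0,0.0613,0.087],[-0.0331,0.0054,-0.0012,0,0,0.0613,0.087],[-0.0331,0.0054,-0.0012,0,0,0.0613,0.087],[-0.0331,0.0054,-0.0012,0,0,0.0613,0.087]],
  ],
)

```text
time_s: 2.3
tool_pos: [0.482, 0.5037, 0.2357]
tool_rot: [180.0, -0.0, 128.5]
force: [-0.1, 0.8, -1.3]
grip_width: 0.087
grasp_force: 0.0
```

>>> play_rows(
  steps=[
    [[-0.0331,0.0054,-0.0012,0,0,0.0613,0.087],[-0.0331,0.0054,-0.0012,0,0,0.0613,0.087],[-0.0331,0.0054,-0.0012,0,0,0.0613,0.087],[-0.0331,0.0054,-0.0012,0,0,0.0613,0.087],[-0.0331,0.0054,-0.0012,0,0,0.0613,0.087],[-0.0331,0.0054,-0.0012,0,0,0.0613,0.087],[-0.0331,0.0054,-0.0012,0,0,0.0613,0.087],[-0.0331,0.0054,-0.0012,0,0,0.0613,0.087],[-0.0331,0.0054,-0.0012,0,0,0.0613,0.087],[-0.0331,0.0054,-0.0012,0,0,0.0613,0.087],[-0.0331,0.0054,-0.0012,0,0,0.0613,0.087],[0,0,0,0,0,0,0.087]],
  ],
)

```text
time_s: 3.5
tool_pos: [0.6659, 0.1838, 0.2497]
tool_rot: [179.9, 0.2, 89.4]
force: [-0.1, -1.6, 0.9]
grip_width: 0.0871
grasp_force: 0.0
```

```bash
python3 - <<'E'
from h import *
c=cam('wrist','w1.png');o=get_obs();print(np.round(o['tool_pos'],4),np.round(o['tool_rot'],2),np.round(o['qpos'],1),o['time_s'])
print(np.linalg.inv(c['view']).round(3))
for s,ce in blobs(c,(105,80,40),(130,255,255),(0,0,640,480),80)[0]: print(s,ce.round(1),ray(c,*ce,.105).round(4))
E
```

```text
[0.665  0.1879 0.2495] [1.7994e+02 8.0000e-02 8.9700e+01] [-35.1  23.8  24.2  75.   -9.5  83.1 -12. ] 3.55
[[ 1.     0.012  0.002  0.667]
 [-0.012  0.952  0.306  0.269]
 [ 0.002 -0.306  0.952  0.413]
 [ 0.     0.     0.     1.   ]]
[411, 154, 105, 86, 1378] [433.  184.5] [0.7688 0.2175 0.105 ]
[296, 190, 38, 41, 1197] [314.3 209.9] [0.6679 0.1966 0.105 ]
[103, 234, 84, 23, 651] [145.7 238.9] [0.518  0.1722 0.105 ]
[186, 282, 7, 23, 95] [188.7 292.3] [0.55   0.1195 0.105 ]
[192, 377, 15, 47, 192] [202.  402.3] [ 0.5491 -0.0062  0.105 ]
```

View pics/w1.png

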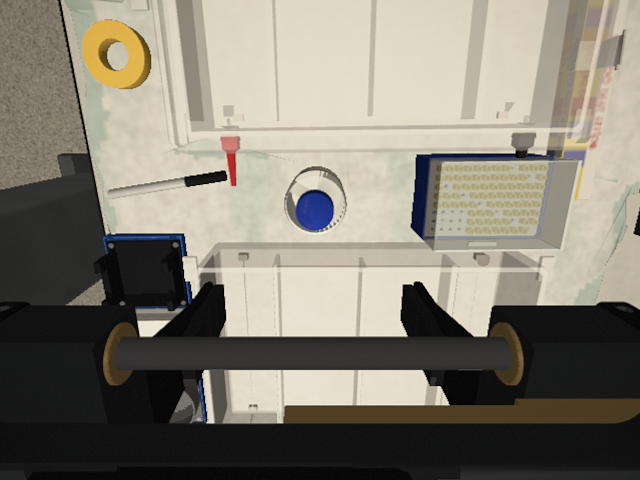

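The wrist view shows the blue cap at (315,210), the black marker at (170,185), and the pen rest at (145,270) with its two supports apart along world x, so the pen goes along x.

```bash
python3 -c "
from h import *
plan((.667,.196,.091),90,6)"
```

```text
from [0.665  0.1879 0.2495] 89.7 rows 6 [0.0013, 0.0003, 0.0264] wz -0.0009 | tilt [1.7994e+02 8.0000e-02]
```

>>> play_rows(
  steps=[
    [[0.004,0.003,0.02,0,0,0,0.087],[0,0,0.04,0,0,0,0.087],[0,0,0.04,0,0,0,0.06],[0,0,0.02,0,0,0,0.06],[0,0,0,0,0,0,0.06],[0,0,0,0,0,0,0.06],[0,0,0,0,0,0,0.06]],
  ],
)

```text
time_s: 4.25
tool_pos: [0.6682, 0.197, 0.1313]
tool_rot: [179.8, -0.1, 90.1]
force: [0.3, -0.6, -0.3]
grip_width: 0.0617
grasp_force: 0.0
```

```bash
python3 - <<'E'
from h import *
c=cam('wrist','w2.png');plan((.667,.196,.091),90,2)
for s,ce in blobs(c,(105,80,40),(130,255,255),(220,150,420,480),80)[0]: print(s,ce.round(1),ray(c,s[0]+s[2]/2,s[1]+s[3]/2,.105).round(4))
E
```

```text
from [0.6683 0.1968 0.1314] 90.1 rows 2 [-0.0004, -0.0006, 0.0202] wz 0.0005 | tilt [ 1.7979e+02 -9.0000e-02]
[283, 247, 58, 63, 2893] [311.8 278.3] [0.668  0.1979 0.105 ]
```

View pics/w2.png

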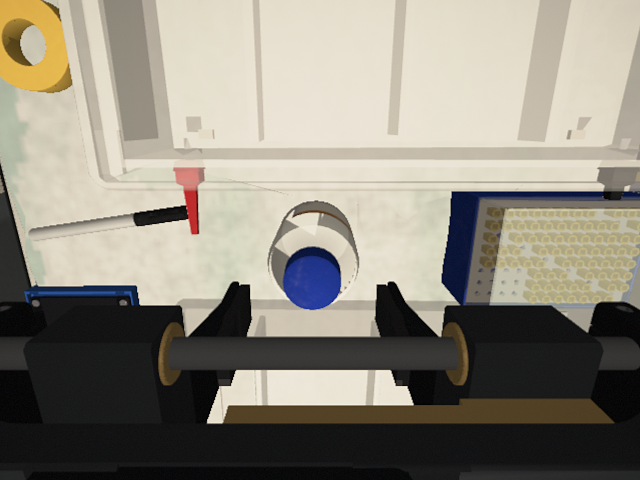

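The cap at (312,278) is centred between the fingers at columns 240 and 386. I'll go down 40 mm and grip.

>>> play_rows(
  steps=[
    [[0,0,0.02,0,0,0,0.06],[0,0,0.02,0,0,0,0.06],[0,0,0,0,0,0,0.06],[0,0,0,0,0,0,0.03],[0,0,0,0,0,0,0.03],[0,0,0,0,0,0,0.03],[0,0,0,0,0,0,0.03],[0,0,0,0,0,0,0.03],[0,0,0,0,0,0,0.03],[0,0,0,0,0,0,0.03]],
  ],
  force=25,
)

```text
time_s: 5.3
tool_pos: [0.6679, 0.1962, 0.09]
tool_rot: [179.9, -0.0, 90.0]
force: [0.8, -0.4, 4.9]
grip_width: 0.036
grasp_force: 21.7
```

>>> play_rows(
  steps=[
    [[0,0,-0.01,0,0,0,0.03],[0,0,-0.03,0,0,0,0.03],[0,0,-0.03,0,0,0,0.03],[0,0,-0.03,0,0,0,0.03],[0,0,-0.03,0,0,0,0.03],[0,0,-0.01,0,0,0,0.03],[0,0,0,0,0,0,0.03],[-0.01,-0.007,0,0,0,0,0.03],[-0.02,-0.015,0,0,0,0,0.03],[-0.02,-0.015,0,0,0,0,0.03],[-0.02,-0.015,0,0,0,0,0.03],[-0.02,-0.015,0,0,0,0,0.03]],
  ],
)

```text
time_s: 6.5
tool_pos: [0.5973, 0.104, 0.2261]
tool_rot: [-179.7, 0.1, 90.0]
force: [-0.5, -0.2, -2.2]
grip_width: 0.032
grasp_force: 24.9
```

>>> play_rows(
  steps=[
    [[-0.02,-0.015,0,0,0,0,0.03],[-0.02,-0.015,0,0,0,0,0.03],[-0.02,-0.015,0,0,0,0,0.03],[-0.02,-0.015,0,0,0,0,0.03],[-0.02,-0.015,0,0,0,0,0.03],[-0.02,-0.015,0,0,0,0,0.03],[-0.02,-0.015,0,0,0,0,0.03],[-0.02,-0.015,0,0,0,0,0.03],[-0.015,-0.01,0,0,0,0,0.03],[-0.008,-0.003,0,0,0,0,0.03],[0,0,0,0,0,0,0.03],[0,0,0,0,0,0,0.03]],
  ],
)

```text
time_s: 7.7
tool_pos: [0.4674, -0.0762, 0.2287]
tool_rot: [180.0, -0.0, 90.1]
force: [-0.3, 1.0, -3.1]
grip_width: 0.0319
grasp_force: 24.9
```

```bash
python3 - <<'E'
from h import *
c=cam('wrist','w3.png');plan((.468,-.077,.22),90,2)
for t in('cup','dish','pen_rest','blue_bottle'):
    for s in silhouettes('wrist',t)[:1]: 
        e=s['extent'];print(t,s['p'],np.round(e),ray(c,(e[0]+e[2])/2,(e[1]+e[3])/2,.036).round(3))
E
```

```text
from [ 0.4676 -0.076   0.2287] 90.1 rows 2 [-0.0005, 0.0002, 0.0044] wz 0.001 | tilt [-1.7999e+02 -1.0000e-02]
cup 0.66 [382. 311. 389. 323.] [ 0.548 -0.194  0.036]
dish 0.78 [265.  68. 366. 167.] [0.47  0.014 0.036]
pen_rest 0.57 [267.   0. 367.  68.] [0.471 0.083 0.036]
blue_bottle 0.96 [264. 207. 369. 337.] [ 0.472 -0.141  0.036]
```

View pics/w3.png

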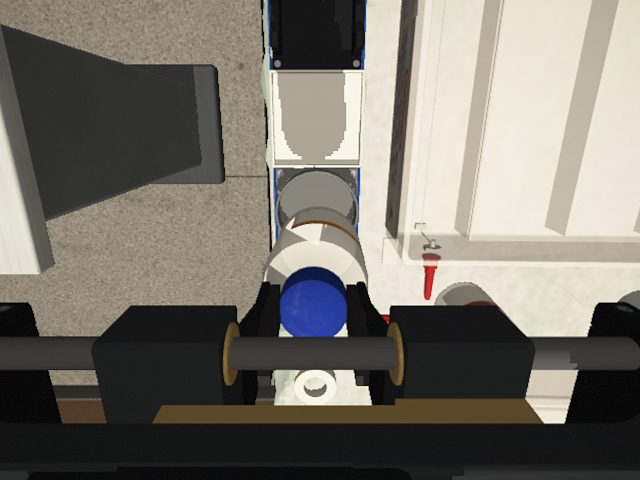

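The wrist view shows the bottle held upright with its cap at (313,303). The dish rim runs from (271,68) to (363,166), and the visible far arc of the cup runs from column 275 to 357, with its top at row 168.

```bash
python3 - <<'E'
from h import *
c=cam('wrist');o=get_obs();print(o['tool_pos'])
print('dish',ray(c,271,117,.041),ray(c,363,117,.041),ray(c,316,68,.041),ray(c,316,166,.041))
print('cup',ray(c,275,200,.036),ray(c,357,200,.036),ray(c,316,168,.036)-[0,.042,0])
print('cap',ray(c,313,303,.2287+.014))
E
```

```text
[ 0.46735693 -0.07654704  0.22884239]
dish [0.42932425 0.01404403 0.041     ] [0.5135097  0.01403323 0.041     ] [0.47040123 0.05495453 0.041     ] [ 0.47061212 -0.03016133  0.041     ]
cup [ 0.43002366 -0.06397762  0.036     ] [ 0.51144756 -0.06398563  0.036     ] [ 0.47065851 -0.07460707  0.036     ]
cap [ 0.46771322 -0.07012326  0.2427    ]
```

>>> play_rows(
  steps=[
    [[0.001,0.0035,0,0,0,0,0.03],[0,0,0.02,0,0,0,0.03],[0,0,0.025,0,0,0,0.03],[0,0,0.025,0,0,0,0.03],[0,0,0.02,0,0,0,0.03],[0,0,0.015,0,0,0,0.03],[0,0,0.01,0,0,0,0.03],[0,0,0,0,0,0,0.03],[0,0,0,0,0,0,0.03]],
  ],
)

```text
time_s: 8.9
tool_pos: [0.471, -0.0761, 0.1144]
tool_rot: [180.0, 0.0, 90.0]
force: [0.4, -0.5, -2.1]
grip_width: 0.0319
grasp_force: 24.9
```

>>> play_rows(
  steps=[
    [[0,0,0.003,0,0,0,0.03],[0,0,0.002,0,0,0,0.03],[0,0,0,0,0,0,0.03]],
  ],
)

```text
time_s: 9.2
tool_pos: [0.473, -0.076, 0.1119]
tool_rot: [179.7, -0.1, 90.0]
force: [-1.2, 1.3, 11.8]
grip_width: 0.0322
grasp_force: 25.0
```

```bash
python3 - <<'E'
from h import *
o=get_obs();print(o['tool_pos'],o['force'])
c=cam('scene');w=cam('wrist')
a=cv2.resize(c['frame'][200:330,210:350],(560,520),interpolation=3)
b=cv2.resize(w['frame'][150:390,240:400],(240,360))
b=cv2.copyMakeBorder(b,0,160,0,0,0)
cv2.imwrite('pics/p4.png',np.hstack([a,b])[:,:,::-1])
E
```

```text
[ 0.47298906 -0.07597835  0.11185797] [-1.19169474  1.29630429 11.76288371]
```

View pics/p4.png

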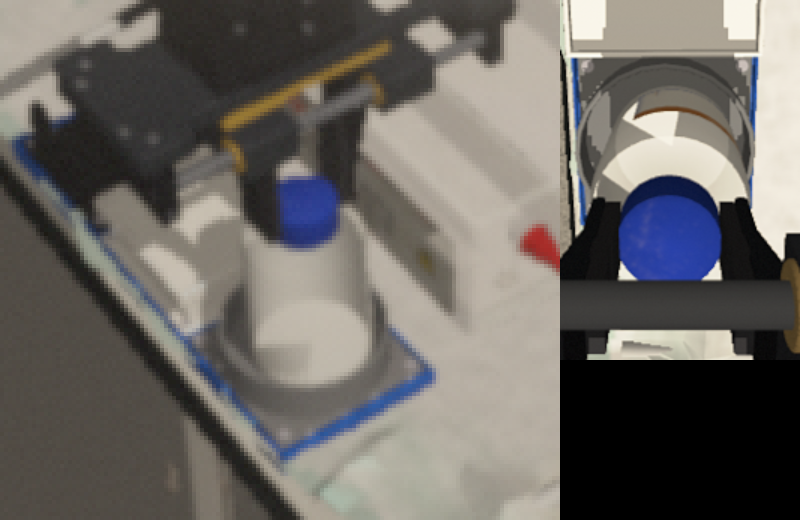

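The bottle is inside the cup, centred and upright on its floor, with the contact load reading 12 N. I'll release it.

>>> play_rows(
  steps=[
    [[0,0,0,0,0,0,0.035],[0,0,0,0,0,0,0.045],[0,0,0,0,0,0,0.06],[0,0,0,0,0,0,0.06],[0,0,0,0,0,0,0.06],[0,0,-0.02,0,0,0,0.06],[0,0,-0.04,0,0,0,0.06],[0,0,-0.05,0,0,0,0.087],[0,0,-0.02,0,0,0,0.087],[0,0,0,0,0,0,0.087],[0,0,0,0,0,0,0.087]],
  ],
)

```text
time_s: 10.4
tool_pos: [0.4704, -0.0761, 0.2386]
tool_rot: [-180.0, -0.0, 90.0]
force: [-0.5, 0.5, -0.5]
grip_width: 0.0832
grasp_force: 0.0
```

```bash
python3 - <<'E'
from h import *
plan((.4705,.331,.16),90)
t=cam('top')
for s,ce in blobs(t,(105,80,40),(130,255,255),(320,255,352,290),20)[0]: print(s,ce.round(1),ray(t,*ce,.121).round(4))
E
```

```text
from [ 0.4704 -0.0761  0.2386] 90.0 rows 10 [0.0407, 0.0, 0.0079] wz 0.0 | tilt [-1.8e+02 -2.0e-02]
```

>>> play_rows(
  steps=[
    [[0.02,0,0,0,0,0,0.087],[0.04,0,0,0,0,0,0.087],[0.044,0,0,0,0,0,0.087],[0.044,0,0.005,0,0,0,0.087],[0.044,0,0.01,0,0,0,0.087],[0.044,0,0.015,0,0,0,0.087],[0.044,0,0.015,0,0,0,0.087],[0.044,0,0.015,0,0,0,0.087],[0.044,0,0.015,0,0,0,0.087],[0.039,0,0.005,0,0,0,0.087],[0,0,0,0,0,0,0.087],[0,0,0,0,0,0,0.087]],
  ],
)

```text
time_s: 11.65
tool_pos: [0.4691, 0.3307, 0.1565]
tool_rot: [-179.8, 0.2, 90.1]
force: [1.1, -0.5, 0.2]
grip_width: 0.0871
grasp_force: 0.0
```

```bash
python3 - <<'E'
from h import *
c=cam('wrist','w5.png');t=cam('top')
for s,ce in blobs(c,(15,100,60),(35,255,255),(0,0,640,480),300)[0]: print(s,ce.round(1),ray(c,s[0]+s[2]/2,s[1]+s[3]/2,.019).round(4))
for s,ce in blobs(t,(105,80,40),(130,255,255),(320,250,352,290),20)[0]: print(s,ce.round(1),ray(t,*ce,.121).round(4))
plan((.4705,.333,.008),90,4)
E
```

```text
[284, 186, 70, 71, 3201] [318.3 221.4] [0.4741 0.3352 0.019 ]
[103, 323, 34, 62, 1034] [115.7 353.9] [0.2824 0.2025 0.019 ]
[490, 323, 34, 62, 1048] [509.9 353.9] [0.656  0.2035 0.019 ]
[283, 399, 357, 25, 6978] [472.4 412.3] [0.6208 0.1348 0.019 ]
[334, 265, 11, 10, 88] [338.7 269.4] [ 0.4692 -0.075   0.121 ]
from [0.4705 0.3289 0.1579] 89.9 rows 4 [0.001, -0.0, 0.0375] wz -0.0004 | tilt [-1.7994e+02  1.2000e-01]
```

View pics/w5.png

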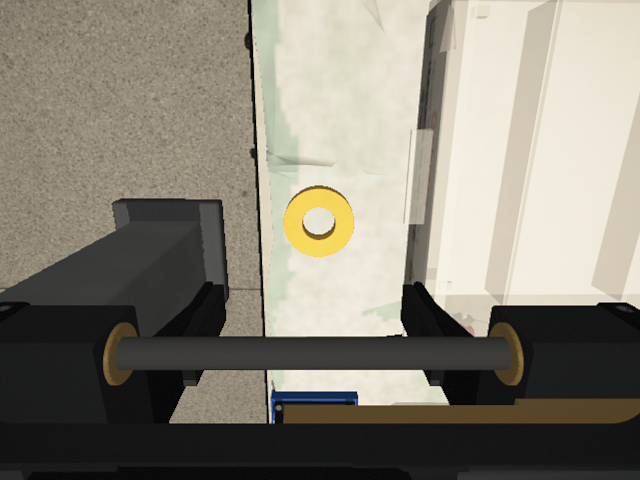

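The wrist view shows the yellow tape at (319,221), with tank walls to the right from column 408. At tape height the gripper body would overlap the tank if it closed along x, so I'll turn it to close along y for the pick.

>>> play_rows(
  steps=[
    [[0.003,0.0025,0,0,0,-0.1309,0.087],[0,0,0,0,0,-0.1309,0.087],[0,0,0,0,0,-0.1309,0.087],[0,0,0,0,0,-0.1309,0.087],[0,0,0,0,0,-0.1309,0.087],[0,0,0,0,0,-0.1309,0.087],[0,0,0,0,0,-0.1309,0.087],[0,0,0,0,0,-0.1309,0.087],[0,0,0,0,0,-0.1309,0.087],[0,0,0,0,0,-0.1309,0.087],[0,0,0,0,0,-0.1309,0.087],[0,0,0,0,0,-0.1309,0.087]],
  ],
)

```text
time_s: 12.95
tool_pos: [0.4736, 0.3318, 0.1592]
tool_rot: [-180.0, 0.0, -179.8]
force: [0.5, 0.3, -0.3]
grip_width: 0.0868
grasp_force: 0.0
```

>>> play_rows(
  steps=[
    [[0,0,0.04,0,0,0,0.087],[0,0,0.04,0,0,0,0.087],[0,0,0,0,0,0,0.087],[0,0,0,0,0,0,0.087]],
  ],
)

```text
time_s: 13.35
tool_pos: [0.4733, 0.3325, 0.0793]
tool_rot: [-179.9, -0.0, 179.9]
force: [0.5, -0.3, 0.8]
grip_width: 0.0868
grasp_force: 0.0
```

```bash
python3 - <<'E'
from h import *
c=cam('wrist','w6.png')
for s,ce in blobs(c,(15,100,60),(35,255,255),(200,0,440,390),300)[0]: print(s,ce.round(1),ray(c,s[0]+s[2]/2,s[1]+s[3]/2,.019).round(4))
plan((.473,.334,.008),180,4);print(np.round(get_obs()['qpos'],1))
E
```

```text
[269, 210, 92, 91, 5518] [314.  255.3] [0.4719 0.3342 0.019 ]
from [0.4742 0.3336 0.0808] 179.9 rows 4 [0.0003, 0.0001, 0.0182] wz -0.0003 | tilt [1.7994e+02 1.1000e-01]
[-39.8  16.1   2.3 103.   -0.7  60.8  52.8]
```

View pics/w6.png

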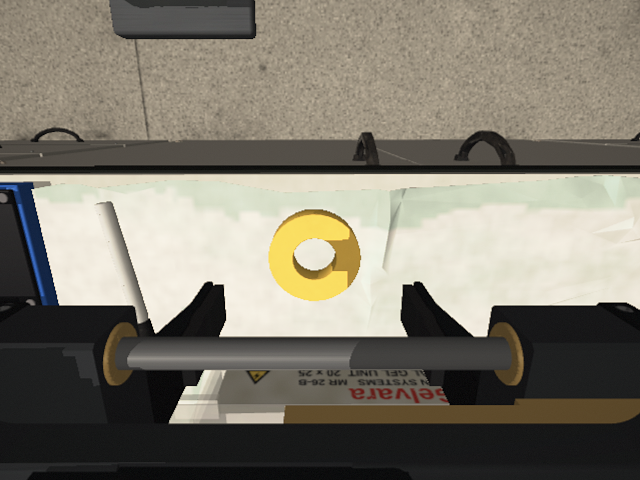

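The tape at (314,255) is centred between the fingers at columns 214 and 412, and the black marker at column 120 is clear. I'll go down and grip the top of the roll.

>>> play_rows(
  steps=[
    [[0,0,0.03,0,0,0,0.087],[0,0,0.03,0,0,0,0.087],[0,0,0.012,0,0,0,0.087],[0,0,0,0,0,0,0.087],[0,0,0,0,0,0,0.05],[0,0,0,0,0,0,0.05],[0,0,0,0,0,0,0.05],[0,0,0,0,0,0,0.05],[0,0,0,0,0,0,0.05],[0,0,0,0,0,0,0.05]],
  ],
  force=15,
)

```text
time_s: 14.4
tool_pos: [0.4734, 0.3342, 0.0077]
tool_rot: [180.0, 0.0, -180.0]
force: [-0.3, -0.6, 3.8]
grip_width: 0.0591
grasp_force: 15.0
```

>>> play_rows(
  steps=[
    [[0,0,-0.01,0,0,0,0.05],[0,0,-0.03,0,0,0,0.05],[0,0,-0.04,0,0,0,0.05],[0,0,-0.04,0,0,0,0.05],[0,0,-0.03,0,0,0,0.05],[0,0,-0.02,0,0,0,0.05],[0,0,0,0,0,0,0.05],[0,0,0,0,0,0,0.05]],
  ],
)

```text
time_s: 15.2
tool_pos: [0.4727, 0.3338, 0.1769]
tool_rot: [180.0, 0.0, -180.0]
force: [-0.8, -0.2, -1.1]
grip_width: 0.0585
grasp_force: 15.0
```

```bash
python3 -c "
from h import *
plan((.471,.0125,.17),90,14)"
```

```text
from [0.4727 0.3338 0.1769] -180.0 rows 14 [-0.0169, -0.0191, 0.0005] wz 0.1122 | tilt [179.99   0.  ]
```

>>> play_rows(
  steps=[
    [[-0.0169,-0.0191,0,0,0,0.1122,0.05],[-0.0169,-0.0191,0,0,0,0.1122,0.05],[-0.0169,-0.0191,0,0,0,0.1122,0.05],[-0.0169,-0.0191,0,0,0,0.1122,0.05],[-0.0169,-0.0191,0,0,0,0.1122,0.05],[-0.0169,-0.0191,0,0,0,0.1122,0.05],[-0.0169,-0.0191,0,0,0,0.1122,0.05],[-0.0169,-0.0191,0,0,0,0.1122,0.05],[-0.0169,-0.0191,0,0,0,0.1122,0.05],[-0.0169,-0.0191,0,0,0,0.1122,0.05]],
  ],
)

```text
time_s: 16.2
tool_pos: [0.5245, 0.0962, 0.1749]
tool_rot: [-179.8, -0.0, 115.4]
force: [0.2, -0.2, -0.6]
grip_width: 0.0592
grasp_force: 15.0
```

>>> play_rows(
  steps=[
    [[-0.0169,-0.0191,0,0,0,0.1122,0.05],[-0.0169,-0.0191,0,0,0,0.1122,0.05],[-0.0169,-0.0191,0,0,0,0.1122,0.05],[-0.0169,-0.0191,0,0,0,0.1122,0.05],[0,0,0,0,0,0,0.05],[0,0,0,0,0,0,0.05],[0,0,0,0,0,0,0.05]],
  ],
)

```text
time_s: 16.9
tool_pos: [0.4714, 0.0132, 0.1763]
tool_rot: [-179.9, 0.0, 90.1]
force: [-0.0, -0.3, -0.5]
grip_width: 0.0592
grasp_force: 15.0
```

```bash
python3 - <<'E'
from h import *
c=cam('wrist','w7.png')
o=get_obs();print(o['tool_pos'],o['tool_rot'])
for s,ce in blobs(c,(15,100,60),(35,255,255),(200,100,440,390),300)[0]: print(s,ce.round(1),ray(c,s[0]+s[2]/2,s[1]+s[3]/2,o['tool_pos'][2]+.011).round(4))
E
```

```text
[0.47156672 0.01320269 0.17636425] [-1.79951212e+02  1.54750314e-02  9.01509308e+01]
[249, 240, 129, 98, 9125] [312.8 292.7] [0.472  0.0251 0.1874]
```

View pics/w7.png

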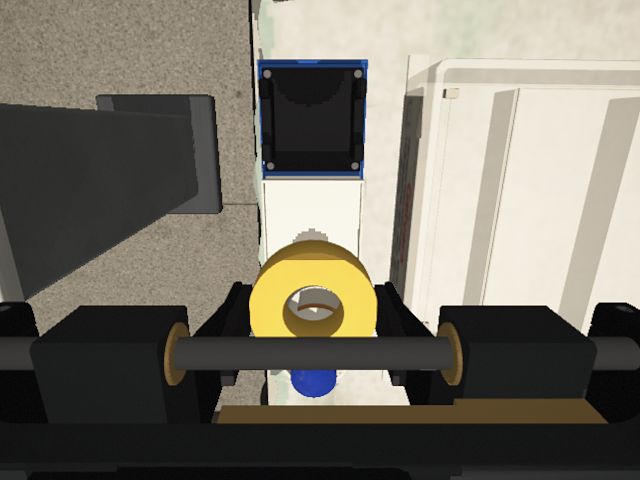

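The tape hangs level at (313,293), in line with the dish at columns 264–364. I'll lower it into the dish.

>>> play_rows(
  steps=[
    [[0,0,0.02,0,0,0,0.05],[0,0,0.03,0,0,0,0.05],[0,0,0.03,0,0,0,0.05],[0,0,0.025,0,0,0,0.05],[0,0,0.015,0,0,0,0.05],[0,0,0.008,0,0,0,0.05],[0,0,0.003,0,0,0,0.05],[0,0,0,0,0,0,0.05],[0,0,0,0,0,0,0.05]],
  ],
)

```text
time_s: 17.85
tool_pos: [0.4723, 0.0125, 0.0468]
tool_rot: [179.9, -0.0, 90.0]
force: [0.0, -0.3, -0.5]
grip_width: 0.059
grasp_force: 15.0
```

>>> play_rows(
  steps=[
    [[0,0,0.002,0,0,0,0.05],[0,0,0.001,0,0,0,0.05],[0,0,0,0,0,0,0.05]],
  ],
)

```text
time_s: 18.15
tool_pos: [0.4715, 0.0123, 0.0431]
tool_rot: [180.0, -0.0, 90.0]
force: [-0.2, -0.3, -0.3]
grip_width: 0.0592
grasp_force: 15.0
```

>>> play_rows(
  steps=[
    [[0,0,0,0,0,0,0.062],[0,0,0,0,0,0,0.07],[0,0,0,0,0,0,0.08],[0,0,0,0,0,0,0.08],[0,0,-0.01,0,0,0,0.08],[0,0,-0.03,0,0,0,0.08],[0,0,-0.04,0,0,0,0.08],[0,0,-0.05,0,0,0,0.08],[0,0,-0.05,0,0,0,0.08],[0,0,-0.02,0,0,0,0.08],[0,0,0,0,0,0,0.08],[0,0,0,0,0,0,0.08]],
  ],
)

```text
time_s: 19.35
tool_pos: [0.4714, 0.0122, 0.2434]
tool_rot: [179.9, -0.0, 90.0]
force: [-0.7, -0.2, -0.4]
grip_width: 0.08
grasp_force: 0.0
```

```bash
python3 - <<'E'
from h import *
t=cam('top')
for s in silhouettes('top','red_marker')[:2]: print(s['p'],s['extent'])
h=blobs(t,(165,80,40),(180,255,255),(376,225,400,260),4)[0]+blobs(t,(0,110,40),(8,255,255),(376,225,400,260),4)[0];print(h)
for v in(234.6,282.5):print(ray(t,385.6,v,.008))
plan((.50,-.22,.20),0,14)
E
```

```text
[([385, 236, 3, 14, 41], array([385.97560976, 242.34146341]))]
[ 0.57644202 -0.2113972   0.008     ]
[ 0.44172553 -0.21086273  0.008     ]
from [0.4706 0.0122 0.2417] 90.0 rows 14 [-0.0122, 0.014, 0.003] wz 0.1122 | tilt [-1.7987e+02  2.0000e-02]
```

>>> play_rows(
  steps=[
    [[-0.0122,0.014,0.003,0,0,0.1122,0.08],[-0.0122,0.014,0.003,0,0,0.1122,0.08],[-0.0122,0.014,0.003,0,0,0.1122,0.08],[-0.0122,0.014,0.003,0,0,0.1122,0.08],[-0.0122,0.014,0.003,0,0,0.1122,0.08],[-0.0122,0.014,0.003,0,0,0.1122,0.08],[-0.0122,0.014,0.003,0,0,0.1122,0.08],[-0.0122,0.014,0.003,0,0,0.1122,0.08],[-0.0122,0.014,0.003,0,0,0.1122,0.08],[-0.0122,0.014,0.003,0,0,0.1122,0.08]],
  ],
)

```text
time_s: 20.45
tool_pos: [0.5308, -0.1538, 0.2109]
tool_rot: [-179.9, 0.2, 25.5]
force: [-0.2, -1.4, -0.1]
grip_width: 0.08
grasp_force: 0.0
```

>>> play_rows(
  steps=[
    [[-0.0122,0.014,0.003,0,0,0.1122,0.08],[-0.0122,0.014,0.003,0,0,0.1122,0.08],[-0.0122,0.014,0.003,0,0,0.1122,0.08],[-0.0122,0.014,0.003,0,0,0.1122,0.08],[-0.005,-0.007,0,0,0,0,0.06],[0,0,0,0,0,0,0.06],[0,0,0,0,0,0,0.06]],
  ],
)

```text
time_s: 21.15
tool_pos: [0.4959, -0.2118, 0.2003]
tool_rot: [-180.0, 0.0, 0.2]
force: [1.2, 0.4, -0.3]
grip_width: 0.0642
grasp_force: 0.0
```

```bash
python3 - <<'E'
from h import *
c=cam('wrist','w8.png')
o=get_obs();print(o['tool_pos'],o['tool_rot'],np.round(o['qpos']))
for s,ce in blobs(c,(168,100,40),(180,255,255),(150,0,500,390),50)[0]: print(s,ce.round(1),ray(c,*ce,.008).round(4))
for s in silhouettes('wrist','red_marker')[:2]:
    p=s['pixels'];ys,xs=np.nonzero(p);print(s['p'],s['extent'],cv2.fitLine(np.c_[xs,ys].astype(np.float32),2,0,.01,.01).ravel())
E
```

```text
[ 0.49608652 -0.21199564  0.20057561] [-1.79979082e+02  1.91724777e-02  1.68483627e-01] [-14.   6.  37. 102.  -4.  73. -66.]
0.85 [302.9, 123.4, 323.5, 261.0] [ 5.6918673e-02 -9.9837881e-01  3.1193420e+02  1.8252477e+02]
```

View pics/w8.png

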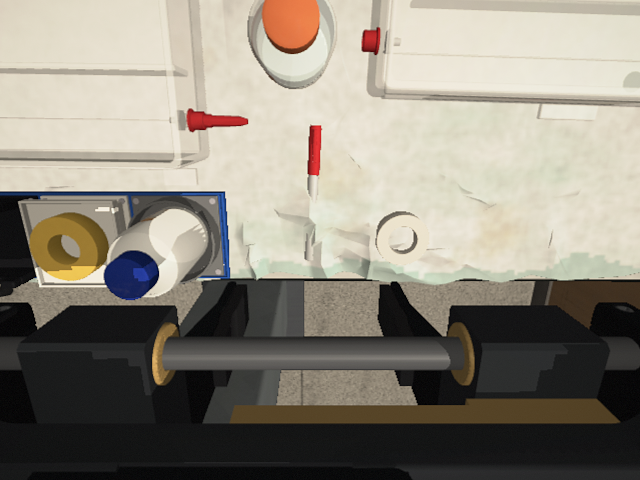

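The wrist view shows the red marker from (317,125) to about (309,260), the tape in the dish at (70,245), and the bottle in the cup at (165,240). The white tape at (401,237) is clear.

```bash
python3 - <<'E'
from h import *
c=cam('wrist')
s=silhouettes('wrist','red_marker')[0]['pixels'];ys,xs=np.nonzero(s)
W=np.array([ray(c,u,v,.006) for u,v in zip(xs,ys)])[:,:2]
l=cv2.fitLine(W.astype(np.float32),2,0,.001,.001).ravel();t=(W-l[2:])@l[:2]
print(l,t.min(),t.max(),np.degrees(np.arctan2(l[1],l[0])), l[2:]+l[:2]*(t.min()+t.max())/2)
print('cap tip',ray(c,316.5,125,.006),'white tape',ray(c,401,237,.019),'tank corner',ray(c,205,160,.09),'bottle cap',ray(c,132,274,.121),'tape',ray(c,68,245,.05))
E
```

```text
[ 0.9984907  -0.05492154  0.52471036 -0.20995784] -0.08092620022042228 0.05497884920754685 -3.1483562 [ 0.51175626 -0.2092453 ]
cap tip [ 0.57943152 -0.21472473  0.006     ] white tape [ 0.47345971 -0.29891661  0.019     ] tank corner [ 0.55485735 -0.13159947  0.09      ] bottle cap [ 0.47677638 -0.08062069  0.121     ] tape [0.47512523 0.01156201 0.05      ]
```

```bash
python3 - <<'E'
from h import *
c=cam('wrist');t=cam('top')
for s,ce in blobs(c,(105,80,40),(130,255,255),(95,240,170,305),300)[0]:
    print(s,ce,ray(c,*ce,.115),ray(c,s[0],s[1]+s[3]/2,.115),ray(c,s[0]+s[2],s[1]+s[3]/2,.115))
for s,ce in blobs(t,(105,80,40),(130,255,255),(320,250,352,290),20)[0]: print(s,ce.round(1),ray(t,*ce,.121).round(4))
for s in silhouettes('top','red_marker')[:1]: print(s['p'],s['extent'])
sc=cam('scene')
m,_=blobs(sc,(105,80,40),(130,255,255),(255,230,315,300),20)
for s,ce in m: print('scene',s,ce,ray(sc,*ce,.115))
for z in(.026,.1): print(ray(c,205,230,z))
E
```

```text
[104, 251, 54, 49, 1983] [130.39283913 275.07362582] [ 0.47337405 -0.07640342  0.115     ] [ 0.47302953 -0.05674952  0.115     ] [ 0.47303321 -0.0968544   0.115     ]
[335, 266, 9, 8, 59] [339.1 269.4] [ 0.4693 -0.076   0.121 ]
0.56 [367.7, 197.3, 397.6, 224.0]
scene [276, 245, 17, 17, 235] [284.43404255 252.56595745] [ 0.46940813 -0.07916546  0.115     ]
scene [255, 284, 14, 16, 40] [261.775 292.275] [ 0.38619733 -0.13567817  0.115     ]
scene [304, 294, 11, 6, 33] [309.96969697 297.12121212] [ 0.44604355 -0.19162419  0.115     ]
[ 0.48254443 -0.10745523  0.026     ]
[ 0.50386185 -0.13028123  0.1       ]
```

>>> play_rows(
  steps=[
    [[0,0.002,0.02,0,0,0,0.05],[0,0,0.04,0,0,0,0.05],[0,0,0.04,0,0,0,0.05],[0,0,0.04,0,0,0,0.05],[0,0,0.02,0,0,0,0.05],[0,0,0.02,0,0,0,0.05],[0,0,0.012,0,0,0,0.05],[0,0,0,0,0,0,0.05],[0,0,0,0,0,0,0.05]],
  ],
)

```text
time_s: 22.45
tool_pos: [0.4962, -0.2154, 0.0095]
tool_rot: [180.0, -0.0, 0.0]
force: [0.1, -0.5, 0.3]
grip_width: 0.0501
grasp_force: 0.0
```

>>> play_rows(
  steps=[
    [[0,0,0.006,0,0,0,0.05],[0,0,0,0,0,0,0.04],[0,0,0,0,0,0,0.03],[0,0,0,0,0,0,0.02],[0,0,0,0,0,0,0.005],[0,0,0,0,0,0,0.005],[0,0,0,0,0,0,0.005],[0,0,0,0,0,0,0.005],[0,0,0,0,0,0,0.005]],
  ],
  force=15,
)

```text
time_s: 23.35
tool_pos: [0.4958, -0.215, 0.003]
tool_rot: [-180.0, -0.0, 0.0]
force: [-0.2, 0.4, 1.0]
grip_width: 0.0116
grasp_force: 15.0
```

>>> play_rows(
  steps=[
    [[0,0,-0.01,0,0,0,0.005],[0,0,-0.03,0,0,0,0.005],[0,0,-0.04,0,0,0,0.005],[0,0,-0.05,0,0,0,0.005],[0,0,-0.05,0,0,0,0.005],[0,0,-0.05,0,0,0,0.005],[0,0,-0.02,0,0,0,0.005],[0,0,0,0,0,0,0.005],[0,0,0,0,0,0,0.005]],
  ],
)

```text
time_s: 24.25
tool_pos: [0.4954, -0.2151, 0.253]
tool_rot: [-180.0, -0.0, 0.0]
force: [0.4, -0.5, -1.7]
grip_width: 0.0117
grasp_force: 15.0
```

```bash
python3 - <<'E'
from h import *
c=cam('wrist','w9.png');o=get_obs();print(o['tool_pos'],o['tool_rot'])
plan((.456,.1005,.253),0,12)
print('bottle');
for s,ce in blobs(c,(105,80,40),(130,255,255),(0,200,220,340),100)[0]: print(s,ce,ray(c,*ce,.121))
E
```

```text
[ 0.4948839  -0.21484242  0.25192345] [-1.79966459e+02  9.65764324e-02  1.72788916e-02]
from [ 0.4949 -0.2148  0.2519] 0.0 rows 12 [-0.0032, -0.0263, -0.0001] wz 0.0 | tilt [-1.7997e+02  1.0000e-01]
bottle
[0, 221, 10, 36, 134] [  3.61940299 240.97761194] [0.48491938 0.04964822 0.121     ]
[134, 231, 45, 42, 1371] [155.81546317 251.40773158] [ 0.4752966  -0.07905861  0.121     ]
```

View pics/w9.png

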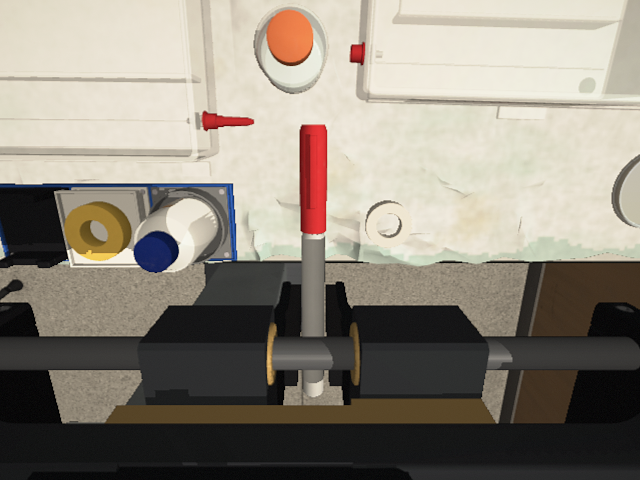

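The marker is held straight, with its cap tip at (313,125); the bottle stands in the cup and the tape lies in the dish. Next I'll work out where the pen sits in the grip and check the pen rest.

```bash
python3 - <<'E'
from h import *
c=cam('wrist');o=get_obs();z=o['tool_pos'][2]
for dz in(.003,.008): print(ray(c,313,126,z+dz), 'tail',ray(c,314,397,z+dz))
E
```

```text
[ 0.57819263 -0.21433699  0.25440044] tail [ 0.43880162 -0.2146667   0.25440044]
[ 0.57822308 -0.21434004  0.25940044] tail [ 0.44315641 -0.21465952  0.25940044]
```

>>> play_rows(
  steps=[
    [[-0.003,-0.01,0,0,0,0,0.005],[-0.003,-0.025,0,0,0,0,0.005],[-0.003,-0.03,0,0,0,0,0.005],[-0.003,-0.03,0,0,0,0,0.005],[-0.003,-0.03,0,0,0,0,0.005],[-0.003,-0.03,0,0,0,0,0.005],[-0.003,-0.03,0,0,0,0,0.005],[-0.003,-0.03,0,0,0,0,0.005],[-0.003,-0.03,0,0,0,0,0.005],[-0.003,-0.03,0,0,0,0,0.005],[-0.003,-0.03,0,0,0,0,0.005],[-0.003,-0.01,0,0,0,0,0.005]],
  ],
)

```text
time_s: 25.55
tool_pos: [0.4579, 0.1037, 0.2518]
tool_rot: [180.0, 0.1, 0.3]
force: [0.1, 0.3, -0.6]
grip_width: 0.012
grasp_force: 15.0
```

>>> play_rows(
  steps=[
    [[0,0,0.04,0,0,0,0.005],[0,0,0.04,0,0,0,0.005],[0,0,0.03,0,0,0,0.005],[0,0,0,0,0,0,0.005],[0,0,0,0,0,0,0.005],[0,0,0,0,0,0,0.005]],
  ],
)

```text
time_s: 26.15
tool_pos: [0.4608, 0.1, 0.1448]
tool_rot: [-179.9, -0.2, 0.0]
force: [0.2, 0.1, -0.3]
grip_width: 0.0114
grasp_force: 15.0
```

```bash
python3 - <<'E'
from h import *
c=cam('wrist','w10.png');o=get_obs();print(o['tool_pos'])
for t in('pen_rest','dish','caddy','red_marker'):
    for s in silhouettes('wrist',t)[:1]:
        e=s['extent'];print(t,s['p'],np.round(e),ray(c,e[0],e[3],.04).round(4),ray(c,e[2],e[1],.04).round(4))
E
```

```text
[0.46094016 0.10010099 0.14497507]
pen_rest 0.97 [261. 167. 370. 277.] [0.4288 0.1421 0.04  ] [0.5157 0.0595 0.04  ]
dish 0.55 [365. 166. 496. 278.] [0.4274 0.0589 0.04  ] [ 0.5161 -0.0324  0.04  ]
caddy 0.78 [254. 156. 598. 268.] [0.4366 0.1477 0.04  ] [ 0.5229 -0.1045  0.04  ]
red_marker 0.81 [299. 123. 329. 398.] [0.311  0.1139 0.04  ] [0.5458 0.0893 0.04  ]
```

View pics/w10.png

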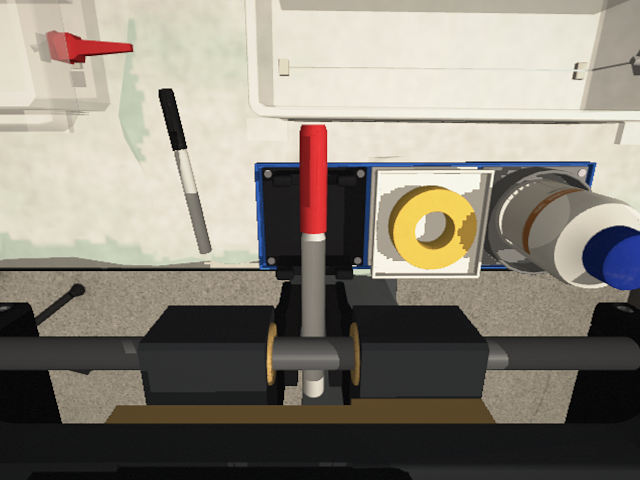

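The marker at column 313 lies over the pen rest (columns 261–370), the tape is flat in the dish, and the black marker is untouched. I'll shift slightly in x and lower.

>>> play_rows(
  steps=[
    [[-0.004,-0.001,0.01,0,0,0,0.005],[0,0,0.025,0,0,0,0.005],[0,0,0.025,0,0,0,0.005],[0,0,0.02,0,0,0,0.005],[0,0,0.01,0,0,0,0.005],[0,0,0.005,0,0,0,0.005],[0,0,0.002,0,0,0,0.005],[0,0,0,0,0,0,0.005],[0,0,0,0,0,0,0.005]],
  ],
)

```text
time_s: 27.3
tool_pos: [0.4563, 0.1012, 0.0468]
tool_rot: [-180.0, -0.1, 0.0]
force: [0.4, -0.7, -0.1]
grip_width: 0.0116
grasp_force: 15.0
```

>>> play_rows(
  steps=[
    [[0,0,0.002,0,0,0,0.005],[0,0,0.001,0,0,0,0.005],[0,0,0,0,0,0,0.005]],
  ],
)

```text
time_s: 27.6
tool_pos: [0.4556, 0.1009, 0.043]
tool_rot: [-180.0, -0.0, 0.0]
force: [0.2, 0.3, -0.7]
grip_width: 0.0119
grasp_force: 15.0
```

Pen height now matches the notch floor. I'll release gently and rise.

>>> play_rows(
  steps=[
    [[0,0,0.0005,0,0,0,0.014],[0,0,0,0,0,0,0.02],[0,0,0,0,0,0,0.03],[0,0,0,0,0,0,0.036],[0,0,0,0,0,0,0.036],[0,0,-0.01,0,0,0,0.036],[0,0,-0.03,0,0,0,0.036],[0,0,-0.04,0,0,0,0.036],[0,0,-0.05,0,0,0,0.036],[0,0,-0.05,0,0,0,0.036],[0,0,-0.02,0,0,0,0.036],[0,0,0,0,0,0,0.036]],
  ],
)

```text
time_s: 28.8
tool_pos: [0.4578, 0.1014, 0.2473]
tool_rot: [-179.8, -0.4, 0.0]
force: [0.2, -0.9, -0.3]
grip_width: 0.036
grasp_force: 0.0
```

```bash
python3 - <<'E'
from h import *
c=cam('wrist');s=cam('scene')
m=silhouettes('wrist','red_marker')
if m:
    ys,xs=np.nonzero(m[0]['pixels']);W=np.array([ray(c,u,v,.046) for u,v in zip(xs,ys)]);print(m[0]['p'],W.min(0),W.max(0))
a=cv2.resize(c['frame'][100:400,150:640],(490,300))
b=cv2.resize(s['frame'][180:330,190:350],(533,500),interpolation=3)[:300]
cv2.imwrite('pics/p11.png',cv2.resize(np.vstack([a,cv2.resize(s['frame'][190:320,190:402],(490,300),interpolation=3)]),(490,600))[:,:,::-1])
E
```

```text
0.85 [0.40382553 0.095858   0.046     ] [0.53991241 0.10799392 0.046     ]
```

View pics/p11.png

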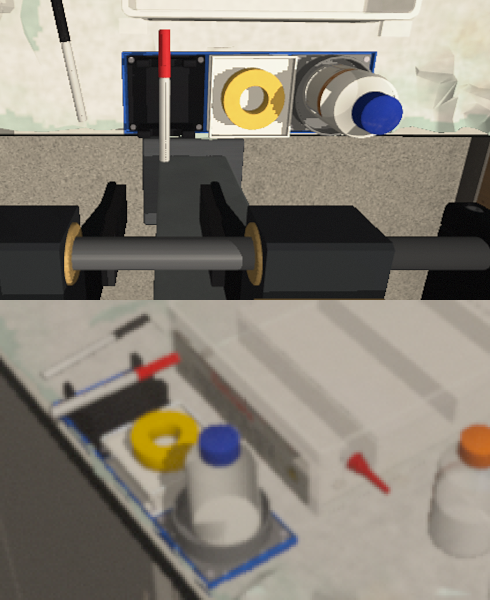

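Both views show the marker level in both notches, from x 0.404 to 0.540 and so centred on 0.472. The tape is flat in the dish, the bottle is upright in the cup, and the others are untouched.

```bash
python3 -c "
from cell import *
print(sign_off())"
```

```text
the job is handed in; nothing more can be done
None
```

The caddy is made up and handed in at about 29 s: blue-capped bottle upright in the cup, yellow tape flat in the dish, red marker level and centred in both notches of the pen rest, and the orange bottle, white tape and black marker untouched.

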